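# Set the stroke wheel and arm the damper tester

### The arm

A 6-joint arm with a two-finger parallel gripper is mounted at the origin on the work surface. World frame = base frame: x ahead of the robot, y to its left, z up, the work surface at z = 0. Lengths are in m, angles in rad, forces in N, time in s.
With the tool pointing down it reaches from about 0.375 to 0.9 m from the base axis. Payload 3.1 kg.
Tool frame: the origin (TCP) lies midway between the tips of the shut fingers; the grasp point (between the pads) lies 19 mm behind it (manip.hold_point_z is the distance from the TCP to the grasp point, in m); x points along the fingers, y is the direction in which the jaws open and shut, and the axes are right-handed (so a half turn about x gives the same grasp; the last joint's range is limited). The gripper opens to 85 mm and grips with 20 to 120 N. Pads are 22 mm wide; open, the fingers measure 114 mm over their backs; the gripper's body (76 mm by 85 mm) begins 54 mm behind the grasp point. The pads swing forward as they close: fully open they stand 13 mm farther back than shut.
Start: joints at [-1.391, 0.527, 1.433, -0, 1.181, -0.178], TCP at [0.219, -0.585, 0.231] pointing down, gripper open.
Joint ranges: [-3.08, 3.08], [-0.75, 2.2], [0.22, 2.44], [-1.43, 4.57], [0, 2.65], [-2.85, 2.85]. Speed limits (rad/s): [2.79, 2.79, 3.14, 3.14, 3.14, 3.14].

### API

Orientations are given as a unit quaternion [x, y, z, w].
In Python, from station import manip, snapshot gives the robot as it stands.
- The arm moves only by the shell command python3 -m crank 'ROWS' [FORCE]. ROWS is JSON, a list of rows, each a list of 5 numbers: the finger opening in m, from 0 to 0.0854, then the shift along the tool's x, y, z in m, then the turn about the tool's x in rad. In form: [[grip, tx, ty, tz, yaw], ...]. A call has 1 to 5 rows; each row shifts and turns the commanded pose from where the row before left it, along the tool's axes as they then stand; what a row does not reach is not made up. A row lasts 1/10 s, in which the tool goes at most 50 mm and 8.59 degrees, less where a joint would pass 70% of its speed; a pose out of reach is approached as far as the arm can. A call is refused whole if a number of a shift passes 0.05 or a number of a turn 0.15, either way. A call with a gripper value outside its range is refused whole. The fingers move at their own pace and stop on an object; FORCE is the grip in N (left out, the last holds). Time passes only in rows, so rows that do not move let the fingers close. It gives the time, the measured TCP pose, the force and the opening at its end, in the units of the state.
- manip.sense(): the state, without advancing time (a new reading comes with each control period).
- snapshot(name): name is "side" or "top" or "wrist"; returns a dict with "image" (384x512x3 uint8, blue, green, red), "range_z" (384x512 float32, m along the optical axis (not along the pixel's ray), 0 where there is no reading), "vertical_fov" (degrees; the focal length in pixels is half the picture's height over the tangent of half this angle, whatever the lens; pixels are square), "cx", "cy" (the principal point, pixels), "extrinsics" (4x4, takes a point from world to camera coordinates); the wrist camera has in their place "T_tool_cam" (4x4, takes a point from camera to tool coordinates, whose origin is the TCP and whose axes are the tool frame's). Camera axes: x right, y up, looking along -z (the intrinsics and any distortion apply to the point x, -y, -z); pixel columns grow to the right and rows downward; lengths in m; the calibration is good to about 2 mm. A picture is of the moment at which its call begins: read the wrist's pose just before it.
- manip.sign_off(): hands the job in, once; it reports no verdict.
The state is a dict: "t": time; "q": joint angles; "qd": joint speeds; "tau": joint torques, N m; "tcp_pos": TCP position; "tool_rot": TCP orientation; "force": force on the tool from outside, world axes, zero at the start; "ft_torque": the same for the moment, N m; "finger_gap": opening from 0.0 (shut) to 1.0 (fully open).
Only numpy, scipy, OpenCV 4.12 (cv2) and the standard library are available. Lean on these libraries where they do the work, as an engineer would, in place of code of your own. Each camera call takes 0.05 s, during which the arm holds its last target.

### The job

The damper tester is to run six strokes: with a fingertip, roll the ribbed number wheel on the control box until the 6 stands on top between the two index posts. Then take the round steel pusher and use it, not the fingers, to press the sunken plug straight down in its square well until it snaps in and stays, without ramming it. Finally stand the pusher upright on the bench again and leave the wheel on 6 and the other parts where they are.

Things in the scene. Friction and masses are not known exactly. Their poses are not given: they have to be found in the camera images.
- console: Fixed grey control box, 180 (x) by 260 (y) by 95 mm high, standing on the bench; origin at the centre of its underside, its x axis points away from the robot at yaw 0 (it is turned up to 0.3 rad). The wheel comes up through its top 60 mm to its -y side, the well stands 75 mm to its +y side. Two index posts, 10 mm long and 4 mm thick, stand beside the wheel at the middle, tops 115 mm above the bench.
- wheel_top (a point): Highest point of the wheel's smooth white drum, midway across its 40 mm width, 122 mm above the bench; axes as the box's. A fingertip moved level along the box's x axis, 1 to 3 mm above this height, pushes a rib before it, loses it some 28 degrees past the top, and so rolls the wheel one digit a sweep.
- wheel_axle (a point): Centre of the wheel, 68 mm above the bench; its axle is level, along the box's y axis. Drum radius 54 mm, with ten cross ribs 5 mm thick standing 10 mm proud (radius 64 mm), 36 degrees apart, and black digits 0 to 9, 20 mm high, one in each gap, upright as seen from the -x side. With a digit on top the nearest ribs are 18 degrees either side of the top.
- wheel (a joint): Angle of the number wheel in rad: 0.6283 times the digit on top (6 is 3.770). Grows, and the digits count up, as the top of the wheel rolls towards the box's -x side. A click spring pulls it to the nearest whole digit, but near the crest it can stick (crest half-way; pushing a rib over it takes 5 to 20 N). Stops just below 0 and just above 9; starts between 2 and 4, perhaps between two digits.
- well_mouth (a point): Centre of the mouth of the square well, 120 mm above the bench (the top of the dark steel guard collar, 25 mm above the box's top); axes as the box's. The opening is 38 mm square, collar walls 4 mm thick.
- plug (a joint): Travel of the plug straight down, in m: 0 standing up, 0.012 fully home. A nib resists with 10 to 15 N before half-way, then it snaps in and stays down; let go earlier it springs back up.
- plug_top (a point): Top of the plug, a round aluminium cap 33 mm across at the bottom of the well: the centre of its top face, which starts 35 mm below the well's mouth and ends 47 mm below it.
- pusher_mid (a point): Centre (half-way up) of the pusher: a plain steel bar standing upright on the bench, 28 mm in diameter, 130 mm tall, 0.35 kg (varies), z axis along it; two thin dark bands a little below half-way. Alike at all yaws.
- mount: Bystander: black rubber engine mount, 76 mm across, 85 mm tall with its stud, origin under its centre.
- hub: Bystander: steel bearing ring, 84 mm across, 36 mm tall, origin under its centre.
- filter: Bystander: dark can-shaped oil filter, 76 mm across, 90 mm tall, origin under its centre.
- drum_cap: Bystander: stepped aluminium cap, 90 mm across, 45 mm tall, origin under its centre.
- carton: Bystander: cardboard carton, 130 by 100 by 90 mm high, origin under its centre.
- jug: Bystander: grey jug, 80 by 130 by 200 mm high, origin under its centre.
There are look-alikes about, which are no part of the job. Of the things shaped like the part that bears pusher_mid, the bare steel one is meant.

How it is judged:
On the way, in this order (a step that is already met when the one before it is completed fails the run):
1. the wheel rests on 6 while the plug is still up (value of joint wheel between 3.65 and 3.89 rad and value of joint plug below 0.004 m), for 0.3 s.
2. the plug is home with the pusher still in the well over it, and the wheel on 6 (value of joint wheel between 3.65 and 3.89 rad and value of joint plug above 0.01 m and distance between pusher_mid and plug_top below 0.09 m), for 0.05 s.
At the end, for the whole second after the job is handed in: The wheel stays on 6 (within 0.12 rad), the plug is home (over 10 of its 12 mm) and the pusher stands upright (within 0.1 rad) and still on the bench, let go, its centre 55 to 75 mm high (value of joint wheel between 3.65 and 3.89 rad and value of joint plug above 0.01 m and height (world z) of pusher_mid between 0.055 and 0.075 m and angle between pusher_mid's own z axis and vertical below 0.1 rad and linear speed of pusher below 0.02 m/s); the robot touches nothing.
It fails at once if the fingers touch the plug (contact force between the fingers and plug above 0.5 N).
It fails at once if the pusher touches the wheel (contact force between pusher and wheel above 0.5 N).
It fails at once if the plug is rammed with more than 50 N (contact force between pusher and plug above 50 N).
It fails at once if another part is moved by more than 30 mm (distance of any of mount, hub, filter, drum_cap, carton, jug from where it was at the start of the episode above 0.03 m).
It also fails if it takes over 70 s, if anything falls off the work surface, if the arm or the gripper's body presses on something with over 40 N, if the wrist force passes 120 N, or if a joint passes its speed limit or range.

## Working session

There is one attempt and no reset: what is moved stays moved. The work goes in short steps, Python scripts to look and compute and a shell command to move; the robot and the scene stay as the last step left them, time stands still between calls to the robot, and variables do not carry over. Pictures are saved under pics/ and viewed, and the job is handed in when it is done.

```bash
ls -la; mkdir -p pics; python3 - <<'E'
from station import manip, snapshot
import cv2
s=manip.sense(); print(s['t'],s['tcp_pos'],s['tool_rot'],s['finger_gap'],s['force'])
for n in("side","top","wrist"):
    d=snapshot(n); cv2.imwrite(f"pics/{n}0.png",d["image"]); print(n,d["vertical_fov"],d["cx"],d["cy"],[k for k in d])
    print(d.get("extrinsics",d.get("T_tool_cam")))
E
```

```text
total 12
drwxr-xr-x  3 agent agent 4096 Dec  6 19:57 .
drwxr-xr-x 23 root  root  4096 Dec  6 19:57 ..
drwxr-xr-x  2 agent agent 4096 Dec  6 19:57 pics
0.0 [ 0.21934787 -0.58446884  0.23032541] [-0.69575363 -0.12694599  0.69576523 -0.12538879] 0.99930519969503 [-0.1375955  -0.64191379  0.01606732]
side 42.657674521039944 261.2568690046163 190.78164617113393 ['image', 'range_z', 'vertical_fov', 'cx', 'cy', 'extrinsics']
[[ 0.99293831 -0.1179093   0.01307298 -0.52234413]
 [ 0.04398888  0.46828305  0.88248284 -0.13268289]
 [-0.11017479 -0.87567596  0.47016288 -1.91801045]
 [ 0.          0.          0.          1.        ]]
top 45.697925014582175 261.60706634813715 185.59195152614893 ['image', 'range_z', 'vertical_fov', 'cx', 'cy', 'extrinsics']
[[ 1.34843627e-02 -9.99908846e-01 -6.86596521e-04  1.02076930e-02]
 [ 9.98360892e-01  1.34252851e-02  5.56353334e-02 -5.14793092e-01]
 [-5.56210443e-02 -1.43567813e-03  9.98450919e-01 -1.61260496e+00]
 [ 0.00000000e+00  0.00000000e+00  0.00000000e+00  1.00000000e+00]]
wrist 66.74765621034652 255.9219039239994 192.98784571115542 ['image', 'range_z', 'vertical_fov', 'cx', 'cy', 'T_tool_cam']
[[ 5.16301088e-04  3.23161671e-01 -9.46343631e-01 -1.42811899e-01]
 [ 9.99999718e-01  3.48707898e-04  6.64652827e-04  1.03158697e-03]
 [ 5.44787817e-04 -9.46343707e-01 -3.23161400e-01 -8.45343932e-02]
 [ 0.00000000e+00  0.00000000e+00  0.00000000e+00  1.00000000e+00]]
```

View pics/side0.png

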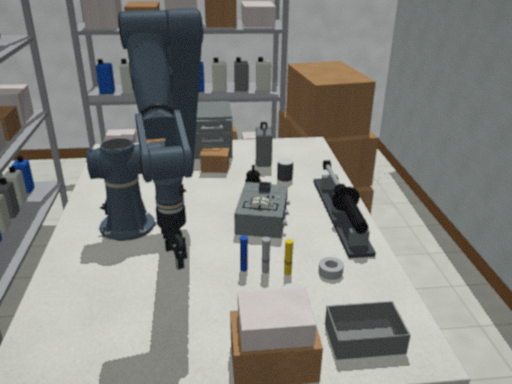

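View pics/top0.png

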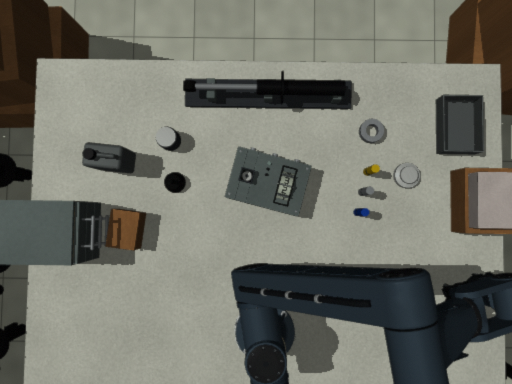

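View pics/wrist0.png

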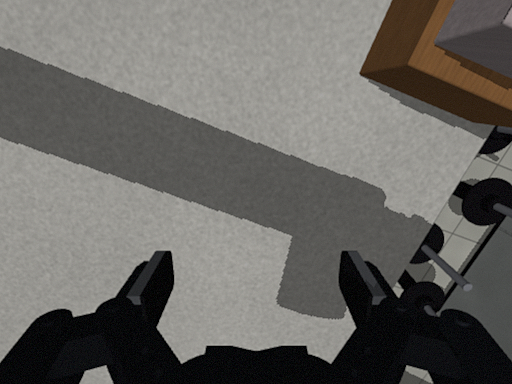

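```bash
cat > h.py <<'E'
import numpy as np, cv2
from scipy.spatial.transform import Rotation as R
from station import manip, snapshot
def cloud(n, d=None):
    s=manip.sense()
    if d is None: d=snapshot(n)
    z=d["range_z"]; h,w=z.shape; f=h/2/np.tan(np.radians(d["vertical_fov"])/2)
    u,v=np.meshgrid(np.arange(w),np.arange(h))
    P=np.stack([(u-d["cx"])/f*z,-(v-d["cy"])/f*z,-z],-1)
    if n=="wrist":
        T=np.eye(4);T[:3,:3]=R.from_quat(s["tool_rot"]).as_matrix();T[:3,3]=s["tcp_pos"];M=T@d["T_tool_cam"]
    else: M=np.linalg.inv(d["extrinsics"])
    W=P@M[:3,:3].T+M[:3,3]; W[z<=0]=np.nan
    return d["image"],W,M,f,d
def project(p,M,f,d):
    c=np.linalg.inv(M)@np.r_[p,1]; return d["cx"]+f*c[0]/-c[2], d["cy"]-f*c[1]/-c[2]
def crop(img,r0,r1,c0,c1,k,name):
    cv2.imwrite("pics/"+name,cv2.resize(img[r0:r1,c0:c1],None,fx=k,fy=k,interpolation=cv2.INTER_CUBIC))
E
python3 - <<'E'
from h import *
for n in("top","side"):
    im,W,M,f,d=cloud(n)
    np.save(n+".npy",W)
    if n=="top": crop(im,130,230,215,430,3.6,"topc.png")
    else: crop(im,170,290,220,360,5,"sidec.png")
    m=(W[...,2]>0.05)&(W[...,0]>0.3)&(W[...,0]<0.9)&(abs(W[...,1])<0.6)
    if n=="top":
        k,lab,st,ce=cv2.connectedComponentsWithStats((W[...,2]>0.02).astype(np.uint8))
        for i in range(1,k):
            if st[i,4]>20:
                p=W[lab==i]; print(st[i],p.mean(0).round(3),p[:,2].max().round(3))
    # box top
    b=(abs(W[...,2]-0.095)<0.004)&(W[...,0]>0.4)&(W[...,0]<0.8)&(abs(W[...,1])<0.25)
    bp=W[b][:,:2].astype(np.float32); print(n,len(bp),cv2.minAreaRect(bp))
E
```

```text
[ 183   71  168   37 3165] [ 0.84  -0.006  0.084] 0.16
[ 437   95   47   59 1105] [ 0.742 -0.681  0.051] 0.081
[236  99  11   8  31] [0.811 0.094 0.023] 0.032
[360 119  24  24 347] [ 0.716 -0.37   0.035] 0.047
[156 127  24  23 441] [0.67  0.344 0.082] 0.099
[  82  142   54   31 1302] [0.593 0.521 0.151] 0.205
[ 224  146   88   71 4073] [ 0.527 -0.003  0.095] 0.137
[394 163  26  25 494] [ 0.559 -0.495  0.035] 0.052
[364 164  16  11 115] [ 0.57  -0.354  0.101] 0.137
[ 452  168   60   66 3874] [ 0.468 -0.702  0.149] 0.202
[164 172  19  19 280] [0.523 0.327 0.049] 0.089
[359 186  15  10 109] [ 0.497 -0.336  0.102] 0.137
[   0  200  145   65 7782] [0.351 0.646 0.179] 0.23
[354 208  15   8 106] [ 0.427 -0.319  0.102] 0.138
[  231   263   281   121 21476] [ 0.202 -0.207  0.622] 0.838
top 2599 ((0.5267020463943481, -0.0031764060258865356), (0.2594752013683319, 0.17988087236881256), 75.85174560546875)
side 1068 ((0.6157705783843994, -0.03159564733505249), (0.26779595017433167, 0.36708420515060425), 75.0566635131836)
```

```bash
ls pics
```

```text
side0.png
sidec.png
top0.png
topc.png
wrist0.png
```

View pics/topc.png

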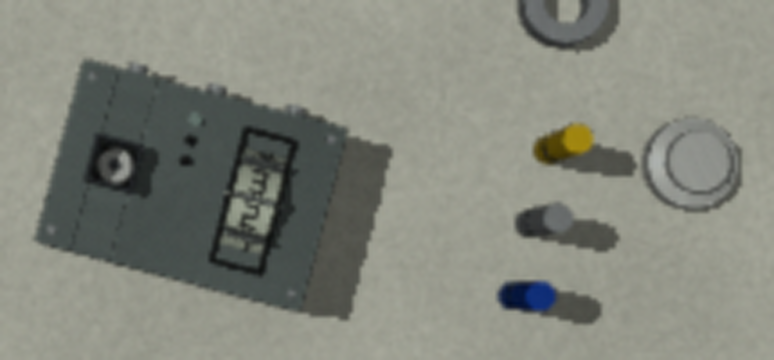

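View pics/sidec.png

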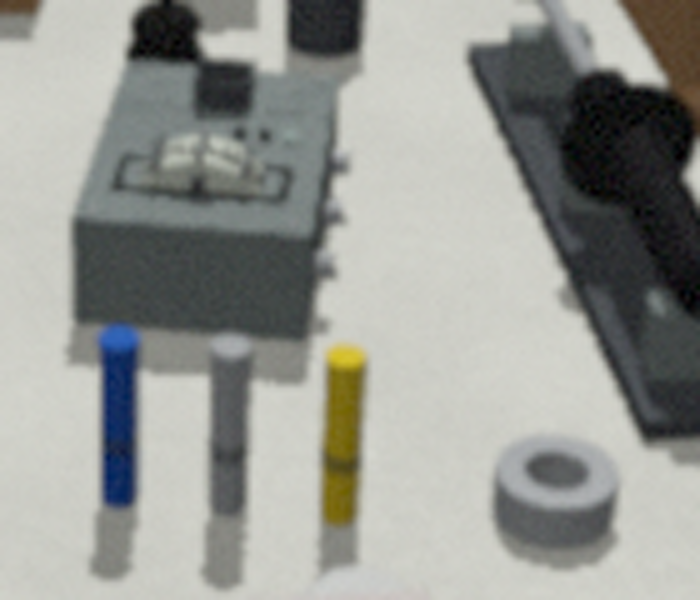

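```bash
cat >> h.py <<'E'
YAW=-0.247; C=np.array([0.527,-0.003])
BX=np.array([np.cos(YAW),np.sin(YAW)]); BY=np.array([-np.sin(YAW),np.cos(YAW)])
WH=C-0.060*BY; WELL=C+0.075*BY
def state():
    s=manip.sense(); Rm=R.from_quat(s["tool_rot"]).as_matrix()
    return s,Rm,np.arctan2(Rm[1,2],Rm[0,2])
def plan(target,yaw=None):
    """target tcp world; yaw = heading of tool z"""
    s,Rm,h=state(); p=np.array(s["tcp_pos"])
    print("t",round(s["t"],2),"tcp",p.round(4),"heading",round(h,3),"toolx",Rm[:,0].round(3),"F",np.round(s["force"],1),"gap",round(s["finger_gap"],3),"q",np.round(s["q"],2))
    d=np.array(target)-p
    print("tool shift now axes:",(Rm.T@d).round(4), "turn about tool x:", None if yaw is None else round(-(yaw-h),3))
    if yaw is not None:
        R2=R.from_rotvec(-(yaw-h)*Rm[:,0]).as_matrix()@Rm if False else Rm@R.from_rotvec([-(yaw-h),0,0]).as_matrix()
        print("shift in axes after turn:",(R2.T@d).round(4))
E
python3 - <<'E'
from h import *
print(WH,WELL)
plan([0.48,-0.053,0.28],YAW)
W=np.load("top.npy")
m=(W[...,2]>0.114)&(W[...,0]>0.4)&(W[...,0]<0.7)&(abs(W[...,1])<0.2)
p=W[m]; q=(p[:,:2]-C); b=np.c_[q@BX,q@BY,p[:,2]]
for s in (b[:,1]>0.03,b[:,1]<0.0): print(s.sum(),b[s].mean(0).round(4),b[s].min(0).round(4),b[s].max(0).round(4))
E
```

```text
[ 0.51233023 -0.06117902] [0.54533721 0.06972377]
t 0.25 tcp [ 0.2194 -0.5849  0.2308] heading -2.783 toolx [-0.     0.001 -1.   ] F [-0.3 -0.2 -0.5] gap 0.999 q [-1.39  0.53  1.43  0.    1.18 -0.18]
tool shift now axes: [-0.0487 -0.4065 -0.4308] turn about tool x: -2.536
shift in axes after turn: [-0.0487  0.5795  0.1226]
63 [0.0002 0.0755 0.1191] [-0.0234  0.0517  0.1141] [0.0227 0.0976 0.1255]
249 [-0.0003 -0.0596  0.1203] [-0.0392 -0.0878  0.114 ] [ 0.0388 -0.0325  0.1368]
```

```bash
python3 -m crank '[[0,-0.01,0,0,-0.149],[0,-0.01,0,0,-0.149],[0,-0.01,0,0,-0.149],[0,-0.01,0,0,-0.149],[0,-0.01,0,0,-0.149]]' 40; python3 -m crank '[[0,0,0,0,-0.149],[0,0,0,0,-0.149],[0,0,0,0,-0.149],[0,0,0,0,-0.149],[0,0,0,0,-0.149]]';python3 -m crank '[[0,0,0,0,-0.149],[0,0,0,0,-0.149],[0,0,0,0,-0.149],[0,0,0,0,-0.149],[0,0,0,0,-0.149]]'; python3 -m crank '[[0,0,0,0,-0.149],[0,0,0,0,-0.149],[0,0,0,0,0]]'
python3 -c "
from h import *
plan([0.48,-0.053,0.28],YAW)"
```

```text
t: 0.75
tcp_pos: [0.2195, -0.585, 0.2815]
tool_rot: [0.601, 0.373, -0.601, 0.372]
force: [-0.1, -0.5, -0.7]
finger_gap: 0.145
t: 1.25
tcp_pos: [0.2195, -0.585, 0.2811]
tool_rot: [0.424, 0.566, -0.424, 0.566]
force: [0.2, 1.4, 0.7]
finger_gap: 0.001
t: 1.75
tcp_pos: [0.2194, -0.585, 0.2811]
tool_rot: [0.189, 0.681, -0.189, 0.681]
force: [-0.2, 0.0, 0.2]
finger_gap: 0.003
t: 2.05
tcp_pos: [0.2195, -0.585, 0.2811]
tool_rot: [0.088, 0.702, -0.088, 0.702]
force: [0.3, -0.4, -0.2]
finger_gap: -0.001
t 2.05 tcp [ 0.2195 -0.585   0.2811] heading -0.25 toolx [-0.  0. -1.] F [ 0.3 -0.4 -0.2] gap -0.001 q [-1.39  0.48  1.37 -0.    1.29 -2.71]
tool shift now axes: [0.0013 0.5799 0.1208] turn about tool x: -0.003
shift in axes after turn: [0.0013 0.5796 0.1226]
```

```bash
python3 -m crank '[[0,0,0.04,0.02,0],[0,0,0.04,0.02,0],[0,0,0.04,0.02,0],[0,0,0.045,0.02,0],[0,0,0.045,0.02,0]]'; python3 -m crank '[[0,0,0.045,0.02,0],[0,0,0.045,0,0],[0,0,0.045,0,0],[0,0,0.045,0,0],[0,0,0.045,0,0]]';python3 -m crank '[[0,0,0.045,0,0],[0,0,0.045,0,0],[0,0,0.045,0,0],[0,0,0,0,0],[0,0,0,0,0]]'
python3 - <<'E'
from h import *
plan([0.48,-0.053,0.28],YAW)
im,W,M,f,d=cloud("wrist"); cv2.imwrite("pics/w1.png",im)
print([project(np.r_[WH,0.122],M,f,d),project(np.r_[WELL,0.12],M,f,d)])
E
```

```text
t: 2.55
tcp_pos: [0.3692, -0.405, 0.2813]
tool_rot: [0.09, 0.701, -0.09, 0.702]
force: [0.4, -0.1, -0.7]
finger_gap: -0.0
t: 3.05
tcp_pos: [0.4435, -0.1915, 0.2814]
tool_rot: [0.089, 0.701, -0.089, 0.702]
force: [0.6, 0.1, -0.3]
finger_gap: 0.004
t: 3.55
tcp_pos: [0.4767, -0.0616, 0.2814]
tool_rot: [0.088, 0.702, -0.088, 0.702]
force: [-0.2, -0.3, -0.6]
finger_gap: -0.002
t 3.55 tcp [ 0.4767 -0.0616  0.2814] heading -0.249 toolx [ 0.    -0.001 -1.   ] F [-0.2 -0.3 -0.6] gap -0.002 q [-0.36  0.27  1.72 -0.    1.15 -1.68]
tool shift now axes: [0.0014 0.0091 0.001 ] turn about tool x: -0.002
shift in axes after turn: [0.0014 0.0091 0.0011]
[(np.float64(264.2750246987038), np.float64(203.82984860815193)), (np.float64(385.0483717327524), np.float64(202.85655920358369))]
```

View pics/w1.png

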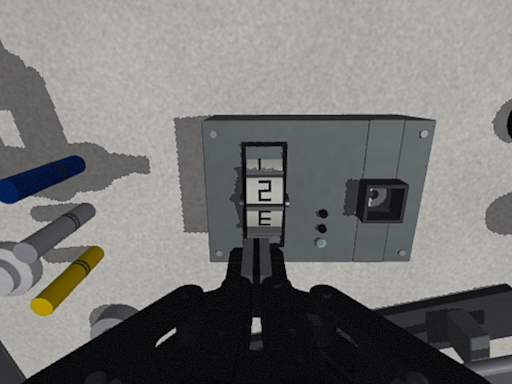

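```bash
cat >> h.py <<'E'
def wheel(name=None,cam="wrist"):
    im,W,M,f,d=cloud(cam)
    q=W[...,:2]-C; bx=q@BX; by=q@BY; z=W[...,2]-0.068
    m=(abs(by+0.06)<0.017)&(abs(bx)<0.06)&(z>0.02)
    a=np.degrees(np.arctan2(bx[m],z[m])); r=np.hypot(bx[m],z[m])
    for lo in range(-40,48,4):
        s=(a>=lo)&(a<lo+4)
        if s.sum()>3: print(lo+2, s.sum(), np.percentile(r[s],[50,90]).round(4))
    if name:
        u,v=map(int,project(np.r_[WH,0.122],M,f,d)); c=cv2.rotate(im[max(v-70,0):v+60,max(u-70,0):u+70],cv2.ROTATE_180)
        cv2.imwrite("pics/"+name,cv2.resize(c,None,fx=4,fy=4,interpolation=cv2.INTER_CUBIC)); print(u,v)
E
python3 -c "
from h import *
wheel('wz1.png')"
```

```text
-38 30 [0.0636 0.0643]
-34 201 [0.0622 0.0639]
-30 106 [0.0537 0.0544]
-26 100 [0.0537 0.0549]
-22 93 [0.0538 0.0549]
-18 124 [0.0538 0.0547]
-14 93 [0.0538 0.0548]
-10 10166 [0.288  0.3035]
-6 1359 [0.2707 0.2743]
-2 205 [0.0585 0.0644]
2 79 [0.064  0.0651]
6 13 [0.0552 0.0555]
10 87 [0.0545 0.0554]
14 80 [0.0543 0.0551]
18 80 [0.0546 0.0554]
22 66 [0.0544 0.0552]
26 61 [0.0545 0.0554]
30 55 [0.0547 0.0555]
34 267 [0.0593 0.0643]
38 22 [0.0646 0.0648]
265 203
```

View pics/wz1.png

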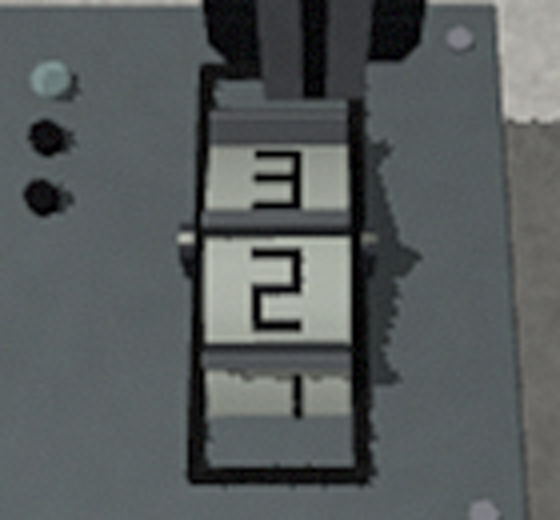

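```bash
python3 -c "
from h import *
plan(np.r_[WH+0.040*BX,0.1245],YAW)"
```

```text
t 3.65 tcp [ 0.4767 -0.0633  0.2814] heading -0.252 toolx [ 0.    -0.001 -1.   ] F [ 0.5  0.4 -0.3] gap 0.0 q [-0.36  0.27  1.72 -0.    1.15 -1.68]
tool shift now axes: [0.1569 0.0112 0.074 ] turn about tool x: -0.005
shift in axes after turn: [0.1569 0.0108 0.074 ]
```

```bash
python3 -m crank '[[0,0,0.006,0.037,-0.005],[0,0,0.005,0.037,0],[0,0.045,0,0,0],[0,0.045,0,0,0],[0,0.03,0,0,0]]'; python3 -m crank '[[0,0.02,0,0,0],[0,0,0,0,0]]'; python3 -c "
from h import *
plan(np.r_[WH+0.040*BX,0.1245],YAW)"
```

```text
t: 4.15
tcp_pos: [0.5498, -0.0717, 0.1585]
tool_rot: [0.088, 0.703, -0.088, 0.7]
force: [0.1, 0.6, 0.5]
finger_gap: -0.002
t: 4.35
tcp_pos: [0.5487, -0.0713, 0.1382]
tool_rot: [0.088, 0.704, -0.087, 0.699]
force: [-0.8, -0.1, -1.2]
finger_gap: -0.004
t 4.35 tcp [ 0.5487 -0.0713  0.1382] heading -0.249 toolx [-0.007  0.002 -1.   ] F [-0.8 -0.1 -1.2] gap -0.004 q [-0.33  0.56  1.69 -0.    0.89 -1.65]
tool shift now axes: [0.0137 0.0009 0.0023] turn about tool x: -0.002
shift in axes after turn: [0.0137 0.0009 0.0023]
```

```bash
python3 -m crank '[[0,0.0135,0,0.002,0],[0,0,0,-0.01,0],[0,0,0,-0.01,0],[0,0,0,-0.01,0],[0,0,0,-0.01,0]]'; python3 -c "
from h import *
plan(np.r_[WH+0.040*BX,0.1245],YAW)"
```

```text
t: 4.85
tcp_pos: [0.5137, -0.0606, 0.1287]
tool_rot: [0.086, 0.701, -0.086, 0.702]
force: [0.7, -0.3, -0.7]
finger_gap: -0.001
t 4.85 tcp [ 0.5137 -0.0606  0.1287] heading -0.245 toolx [ 0.002 -0.001 -1.   ] F [ 0.7 -0.3 -0.7] gap -0.001 q [-0.33  0.54  1.8  -0.    0.8  -1.66]
tool shift now axes: [ 0.0043 -0.001   0.0388] turn about tool x: 0.002
shift in axes after turn: [ 0.0043 -0.0009  0.0388]
```

```bash
python3 -m crank '[[0,0,0,0,0]]'; python3 -c "
from h import *
plan(np.r_[WH-0.02*BX,0.1245],YAW); wheel('wz2.png')"
```

```text
t: 4.95
tcp_pos: [0.5121, -0.0599, 0.1283]
tool_rot: [0.086, 0.702, -0.086, 0.701]
force: [-0.8, -0.6, -0.1]
finger_gap: 0.002
t 4.95 tcp [ 0.5121 -0.0599  0.1283] heading -0.244 toolx [-0.002  0.001 -1.   ] F [-0.8 -0.6 -0.1] gap 0.002 q [-0.33  0.54  1.8   0.    0.81 -1.66]
tool shift now axes: [ 0.0039 -0.0012 -0.0195] turn about tool x: 0.003
shift in axes after turn: [ 0.0039 -0.0012 -0.0195]
-38 340 [0.0534 0.0541]
-34 368 [0.0536 0.0546]
-30 372 [0.0535 0.0545]
-26 403 [0.0537 0.0547]
-22 403 [0.0536 0.0546]
-18 581 [0.0635 0.0645]
-14 230 [0.0632 0.0644]
-10 610 [0.0546 0.072 ]
-6 11498 [0.1348 0.149 ]
-2 1389 [0.1205 0.1451]
2 416 [0.1061 0.1127]
6 241 [0.1093 0.1152]
10 10 [0.0541 0.0547]
14 7 [0.054  0.0553]
254 244
```

View pics/wz2.png

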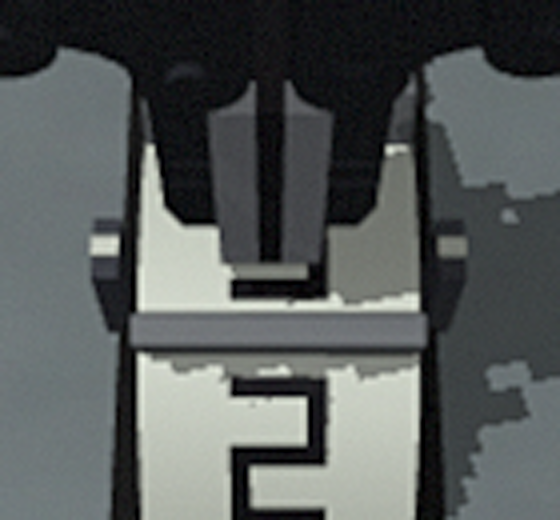

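```bash
python3 -m crank '[[0,-0.015,0,0,0],[0,0,-0.001,0.02,0],[0,0,0,0.02,0],[0,0,0,0,0],[0,0.012,0,0,0]]'; python3 -m crank '[[0,0.006,0,0,0],[0,0,0,0,0]]'; python3 -c "
from h import *
plan(np.r_[WH+0.040*BX,0.1245],YAW); wheel()"
```

```text
t: 5.5
tcp_pos: [0.5538, -0.0717, 0.1316]
tool_rot: [0.086, 0.701, -0.086, 0.703]
force: [0.1, 0.9, -0.4]
finger_gap: -0.0
t: 5.7
tcp_pos: [0.5505, -0.0706, 0.1231]
tool_rot: [0.087, 0.704, -0.086, 0.7]
force: [-0.6, -0.6, -0.0]
finger_gap: -0.002
t 5.7 tcp [ 0.5505 -0.0706  0.1231] heading -0.245 toolx [-0.005  0.002 -1.   ] F [-0.6 -0.6 -0. ] gap -0.002 q [-0.33  0.59  1.7   0.    0.86 -1.65]
tool shift now axes: [-0.0015 -0.0002  0.0007] turn about tool x: 0.002
shift in axes after turn: [-0.0015 -0.0002  0.0007]
-38 384 [0.0534 0.0541]
-34 441 [0.0535 0.0545]
-30 426 [0.0534 0.0543]
-26 470 [0.0537 0.0546]
-22 374 [0.0537 0.0547]
-18 501 [0.0637 0.0645]
-14 686 [0.0587 0.064 ]
-10 468 [0.0539 0.055 ]
-6 500 [0.0541 0.0549]
-2 477 [0.054  0.0549]
2 442 [0.0543 0.0553]
6 427 [0.0543 0.0551]
10 7167 [0.1377 0.1462]
14 3628 [0.1152 0.1407]
18 2324 [0.0656 0.1057]
22 1233 [0.087  0.1115]
26 805 [0.0795 0.116 ]
30 59 [0.1041 0.1059]
34 192 [0.0547 0.0557]
38 164 [0.0549 0.0558]
42 120 [0.0548 0.0556]
46 109 [0.0547 0.0554]
```

```bash
python3 -m crank '[[0,-0.0015,0,-0.01,0],[0,0,0,-0.01,0],[0,0,0,-0.01,0],[0,0,0,-0.01,0],[0,0,0,-0.01,0]]'; python3 -m crank '[[0,0,0,0,0]]'; python3 -c "
from h import *
plan(np.r_[WH+0.0*BX,0.1245],YAW); wheel('wz3.png')"
```

```text
t: 6.25
tcp_pos: [0.5045, -0.0595, 0.1277]
tool_rot: [0.086, 0.701, -0.087, 0.703]
force: [1.6, 0.2, 0.1]
finger_gap: 0.002
t: 6.35
tcp_pos: [0.5029, -0.0589, 0.127]
tool_rot: [0.086, 0.702, -0.086, 0.702]
force: [0.9, -0.0, 4.3]
finger_gap: -0.004
t 6.35 tcp [ 0.5029 -0.0589  0.127 ] heading -0.245 toolx [-0. -0. -1.] F [ 0.9 -0.   4.3] gap -0.004 q [-0.34  0.53  1.83 -0.    0.79 -1.66]
tool shift now axes: [0.0025 0.0001 0.0097] turn about tool x: 0.002
shift in axes after turn: [0.0025 0.0001 0.0097]
-38 343 [0.0535 0.0545]
-34 376 [0.0534 0.0544]
-30 365 [0.0536 0.0545]
-26 411 [0.0538 0.0546]
-22 485 [0.0553 0.0638]
-18 547 [0.064  0.0686]
-14 1093 [0.0799 0.0928]
-10 10415 [0.1353 0.1492]
-6 1413 [0.14   0.1456]
-2 401 [0.1074 0.1133]
2 82 [0.0974 0.1117]
256 259
```

View pics/wz3.png

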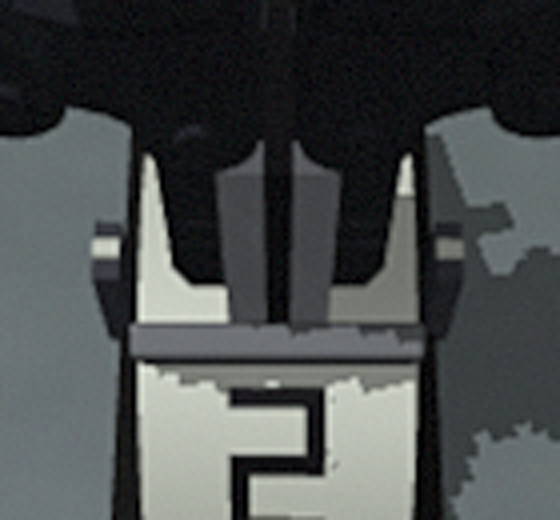

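```bash
python3 -m crank '[[0,-0.02,0,0,0],[0,0,0,0.025,0],[0,0,0,0.025,0],[0,0,0,0,0]]'; python3 -c "
from h import *
plan(np.r_[WH+0.04*BX,0.1235],YAW); wheel('wz4.png')"; python3 -m crank '[[0,0,0,0,0],[0,0,0,0,0]]'; python3 -c "
from h import *
plan(np.r_[WH+0.04*BX,0.1235],YAW)"
```

```text
t: 6.8
tcp_pos: [0.5557, -0.0724, 0.1463]
tool_rot: [0.086, 0.701, -0.087, 0.703]
force: [0.2, 0.2, -0.4]
finger_gap: -0.001
t 6.8 tcp [ 0.5557 -0.0724  0.1463] heading -0.245 toolx [ 0.003 -0.001 -1.   ] F [ 0.2  0.2 -0.4] gap -0.001 q [-0.33  0.55  1.68  0.    0.9  -1.65]
tool shift now axes: [ 0.0227  0.0003 -0.0049] turn about tool x: 0.002
shift in axes after turn: [ 0.0227  0.0003 -0.0049]
-38 294 [0.0533 0.0541]
-34 357 [0.0535 0.0545]
-30 340 [0.0535 0.0543]
-26 355 [0.0537 0.0546]
-22 238 [0.0537 0.0546]
-18 385 [0.0638 0.0646]
-14 596 [0.0584 0.064 ]
-10 353 [0.054 0.055]
-6 411 [0.054  0.0549]
-2 375 [0.054 0.055]
2 362 [0.0543 0.0553]
6 344 [0.0542 0.055 ]
10 7077 [0.1614 0.1697]
14 3768 [0.1381 0.1639]
18 2280 [0.1096 0.1292]
22 1458 [0.1065 0.1385]
26 130 [0.1273 0.1289]
30 46 [0.055  0.0555]
34 197 [0.0546 0.0556]
38 151 [0.0549 0.0556]
42 111 [0.0547 0.0555]
46 122 [0.0548 0.0555]
256 160
t: 7.05
tcp_pos: [0.5509, -0.0707, 0.1456]
tool_rot: [0.087, 0.703, -0.086, 0.701]
force: [0.3, 0.5, -0.1]
finger_gap: -0.001
t 7.05 tcp [ 0.5509 -0.0707  0.1456] heading -0.245 toolx [-0.003  0.001 -1.   ] F [ 0.3  0.5 -0.1] gap -0.001 q [-0.33  0.55  1.69  0.    0.91 -1.66]
tool shift now axes: [ 0.0221 -0.0002  0.0003] turn about tool x: 0.002
shift in axes after turn: [ 0.0221 -0.0002  0.0003]
```

View pics/wz4.png

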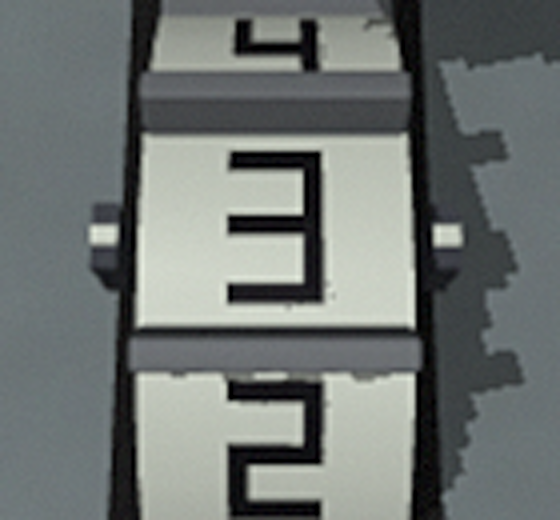

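```bash
python3 -m crank '[[0,0.011,0,0,0],[0,0.011,0,0,0],[0,0,0,0,0],[0,0,0,0,0]]'; python3 -m crank '[[0,0,0,-0.005,0],[0,0,0,-0.005,0],[0,0,0,-0.005,0],[0,0,0,0,0]]'; python3 -c "
from h import *
plan(np.r_[WH-0.01*BX,0.1235],YAW)"
```

```text
t: 7.45
tcp_pos: [0.5522, -0.0712, 0.1235]
tool_rot: [0.086, 0.702, -0.086, 0.701]
force: [0.2, -0.1, 0.7]
finger_gap: -0.002
t: 7.85
tcp_pos: [0.5405, -0.0684, 0.1257]
tool_rot: [0.086, 0.699, -0.087, 0.704]
force: [3.7, 0.7, 2.6]
finger_gap: -0.001
t 7.85 tcp [ 0.5405 -0.0684  0.1257] heading -0.245 toolx [ 0.007 -0.002 -1.   ] F [3.7 0.7 2.6] gap -0.001 q [-0.33  0.57  1.74  0.    0.83 -1.66]
tool shift now axes: [ 0.0019  0.0002 -0.0391] turn about tool x: 0.002
shift in axes after turn: [ 0.0019  0.0001 -0.0391]
```

```bash
python3 -m crank '[[0,0.003,0,0,0],[0,0,0,-0.004,0],[0,0.001,0,-0.004,0],[0,0,0,0,0]]'; python3 -c "
from h import *
plan(np.r_[WH-0.01*BX,0.1235],YAW);wheel()"
```

```text
t: 8.25
tcp_pos: [0.5299, -0.0658, 0.1207]
tool_rot: [0.086, 0.702, -0.086, 0.702]
force: [2.7, -0.3, 5.9]
finger_gap: 0.0
t 8.25 tcp [ 0.5299 -0.0658  0.1207] heading -0.245 toolx [-0. -0. -1.] F [ 2.7 -0.3  5.9] gap 0.0 q [-0.33  0.57  1.76 -0.    0.81 -1.66]
tool shift now axes: [-0.0028  0.0003 -0.0282] turn about tool x: 0.002
shift in axes after turn: [-0.0028  0.0002 -0.0282]
-38 297 [0.0537 0.0546]
-34 119 [0.0634 0.064 ]
-30 887 [0.063  0.0641]
-26 462 [0.0535 0.0545]
-22 453 [0.0538 0.0548]
-18 459 [0.0538 0.0547]
-14 493 [0.0539 0.0549]
-10 458 [0.054  0.0548]
-6 438 [0.054  0.0548]
-2 453 [0.0544 0.0555]
2 9849 [0.1309 0.141 ]
6 3051 [0.0945 0.1199]
10 1003 [0.0789 0.1014]
14 452 [0.1037 0.1106]
18 194 [0.0547 0.0956]
22 37 [0.0544 0.0547]
26 18 [0.0546 0.055 ]
30 9 [0.0545 0.0547]
34 5 [0.0547 0.0549]
```

```bash
python3 -m crank '[[0,-0.002,0,-0.004,0],[0,0,0,-0.005,0],[0,0,0,-0.005,0],[0,0,0,0,0]]'; python3 -c "
from h import *
plan(np.r_[WH-0.01*BX,0.1235],YAW);wheel('wz5.png')"
```

```text
t: 8.7
tcp_pos: [0.5136, -0.0615, 0.122]
tool_rot: [0.086, 0.704, -0.086, 0.7]
force: [-2.6, -1.0, 3.5]
finger_gap: 0.0
t 8.7 tcp [ 0.5136 -0.0615  0.122 ] heading -0.244 toolx [-0.006  0.001 -1.   ] F [-2.6 -1.   3.5] gap 0.0 q [-0.34  0.55  1.8  -0.    0.8  -1.66]
tool shift now axes: [-0.0015  0.     -0.0113] turn about tool x: 0.003
shift in axes after turn: [-0.0015  0.     -0.0113]
-38 388 [0.0535 0.0544]
-34 409 [0.0533 0.0541]
-30 398 [0.0536 0.0547]
-26 425 [0.0535 0.0545]
-22 434 [0.0536 0.0545]
-18 431 [0.0539 0.0549]
-14 722 [0.0605 0.0643]
-10 363 [0.0638 0.0646]
-6 9996 [0.1282 0.143 ]
-2 2817 [0.1244 0.1389]
2 323 [0.1001 0.1037]
6 372 [0.1029 0.1092]
10 29 [0.0548 0.0949]
14 5 [0.0541 0.0544]
256 247
```

View pics/wz5.png

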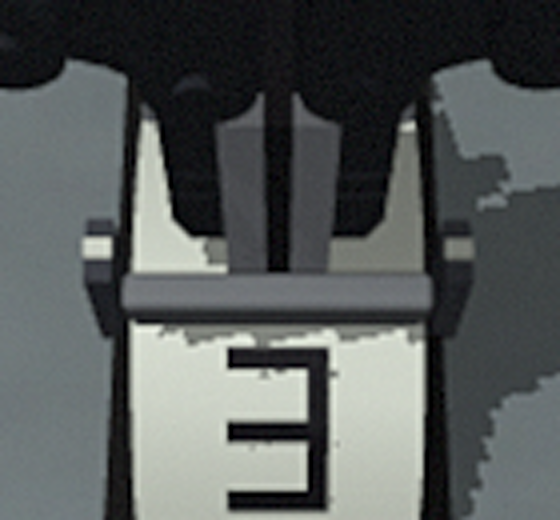

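```bash
python3 -m crank '[[0,-0.001,0,-0.005,0],[0,0,0,-0.002,0],[0,-0.012,0,0,0],[0,-0.012,0,0,0],[0,0,0,0.015,0]]'; python3 -m crank '[[0,0,0,0.015,0],[0,0,0,0.015,0],[0,0,0,0,0],[0,0,0,0,0]]';python3 -c "
from h import *
plan(np.r_[WH+0.04*BX,0.1235],YAW);wheel('wz6.png')"
```

```text
t: 9.25
tcp_pos: [0.5243, -0.0641, 0.1494]
tool_rot: [0.086, 0.701, -0.086, 0.702]
force: [-0.2, 0.7, 0.3]
finger_gap: 0.002
t: 9.65
tcp_pos: [0.5537, -0.0716, 0.1479]
tool_rot: [0.086, 0.702, -0.086, 0.702]
force: [-0.6, 0.8, -0.3]
finger_gap: -0.004
t 9.65 tcp [ 0.5537 -0.0716  0.1479] heading -0.245 toolx [ 0. -0. -1.] F [-0.6  0.8 -0.3] gap -0.004 q [-0.33  0.55  1.68  0.    0.91 -1.65]
tool shift now axes: [ 0.0244 -0.     -0.0026] turn about tool x: 0.002
shift in axes after turn: [ 0.0244 -0.     -0.0026]
-38 282 [0.0532 0.054 ]
-34 326 [0.0535 0.0545]
-30 351 [0.0535 0.0544]
-26 341 [0.0536 0.0545]
-22 251 [0.0537 0.0547]
-18 370 [0.0637 0.0646]
-14 537 [0.0579 0.064 ]
-10 375 [0.0539 0.0547]
-6 376 [0.0539 0.0548]
-2 364 [0.054 0.055]
2 361 [0.0543 0.0553]
6 344 [0.0543 0.0554]
10 8011 [0.1633 0.1708]
14 3165 [0.1348 0.151 ]
18 2474 [0.1078 0.1282]
22 996 [0.1057 0.1413]
26 35 [0.1291 0.1298]
30 63 [0.0549 0.0554]
34 193 [0.0547 0.0555]
38 129 [0.0549 0.0556]
42 119 [0.0547 0.0552]
46 125 [0.0549 0.0557]
256 163
```

View pics/wz6.png

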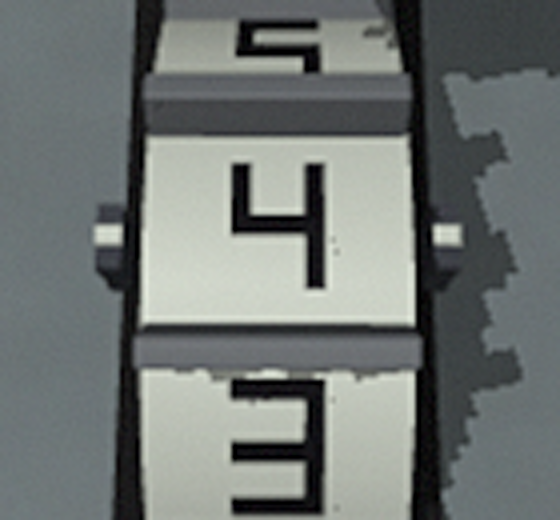

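The 4 now stands at the posts, with ribs at about ±18°. I'll repeat the sweep for 5.

```bash
python3 -m crank '[[0,0.012,0,0,0],[0,0.013,0,0,0],[0,0,0,0,0],[0,0,0,-0.007,0],[0,0.001,0,-0.006,0]]'; python3 -m crank '[[0,0.002,0,-0.005,0],[0,0.0005,0,-0.004,0],[0,0,0,-0.004,0],[0,0,0,0,0]]'; python3 -c "
from h import *
plan(np.r_[WH-0.01*BX,0.1235],YAW)"
```

```text
t: 10.2
tcp_pos: [0.5428, -0.0691, 0.1218]
tool_rot: [0.086, 0.7, -0.087, 0.704]
force: [7.2, -1.9, 3.7]
finger_gap: -0.004
t: 10.6
tcp_pos: [0.53, -0.0661, 0.1206]
tool_rot: [0.086, 0.7, -0.087, 0.704]
force: [1.5, -2.1, 8.2]
finger_gap: -0.001
t 10.6 tcp [ 0.53   -0.0661  0.1206] heading -0.245 toolx [ 0.005 -0.002 -1.   ] F [ 1.5 -2.1  8.2] gap -0.001 q [-0.33  0.57  1.76 -0.    0.8  -1.66]
tool shift now axes: [-0.003   0.0005 -0.0283] turn about tool x: 0.002
shift in axes after turn: [-0.003   0.0004 -0.0283]
```

```bash
python3 -m crank '[[0,-0.003,0,-0.005,0],[0,0,0,-0.006,0],[0,-0.001,0,-0.006,0],[0,0,0,-0.006,0],[0,0,0,0,0]]'; python3 -c "
from h import *
plan(np.r_[WH-0.01*BX,0.1235],YAW);wheel()"
```

```text
t: 11.1
tcp_pos: [0.5055, -0.0595, 0.1227]
tool_rot: [0.086, 0.702, -0.086, 0.702]
force: [2.3, -0.3, 1.5]
finger_gap: -0.001
t 11.1 tcp [ 0.5055 -0.0595  0.1227] heading -0.245 toolx [-0.  0. -1.] F [ 2.3 -0.3  1.5] gap -0.001 q [-0.34  0.54  1.82  0.    0.78 -1.66]
tool shift now axes: [-0.0008  0.     -0.003 ] turn about tool x: 0.002
shift in axes after turn: [-0.0008  0.     -0.003 ]
-38 353 [0.0534 0.0544]
-34 380 [0.0537 0.0546]
-30 417 [0.0535 0.0545]
-26 366 [0.0535 0.0545]
-22 553 [0.0541 0.0635]
-18 522 [0.0638 0.0646]
-14 666 [0.0696 0.0788]
-10 10268 [0.1293 0.1447]
-6 2024 [0.1349 0.1409]
-2 308 [0.1014 0.1042]
2 295 [0.1041 0.1101]
6 5 [0.0543 0.0546]
```

Rib in front at about -18°, so it has clicked. I'll lift, go back and check.

```bash
python3 -m crank '[[0,-0.012,0,0,0],[0,-0.012,0,0,0],[0,0,0,0.017,0],[0,0,0,0.017,0],[0,0,0,0.016,0]]'; python3 -m crank '[[0,0,0,0,0],[0,0,0,0,0]]';python3 -c "
from h import *
plan(np.r_[WH+0.042*BX,0.1235],YAW);wheel('wz7.png')" | head -3
```

```text
t: 11.65
tcp_pos: [0.5551, -0.072, 0.1481]
tool_rot: [0.086, 0.702, -0.086, 0.702]
force: [-0.4, 0.4, 0.2]
finger_gap: -0.0
t: 11.85
tcp_pos: [0.5539, -0.0716, 0.1471]
tool_rot: [0.086, 0.702, -0.086, 0.701]
force: [0.1, -0.3, 0.5]
finger_gap: -0.001
t 11.85 tcp [ 0.5539 -0.0716  0.1471] heading -0.245 toolx [-0.001  0.    -1.   ] F [ 0.1 -0.3  0.5] gap -0.001 q [-0.33  0.55  1.68 -0.    0.91 -1.65]
tool shift now axes: [ 0.0236 -0.     -0.0008] turn about tool x: 0.002
shift in axes after turn: [ 0.0236 -0.     -0.0008]
```

View pics/wz7.png

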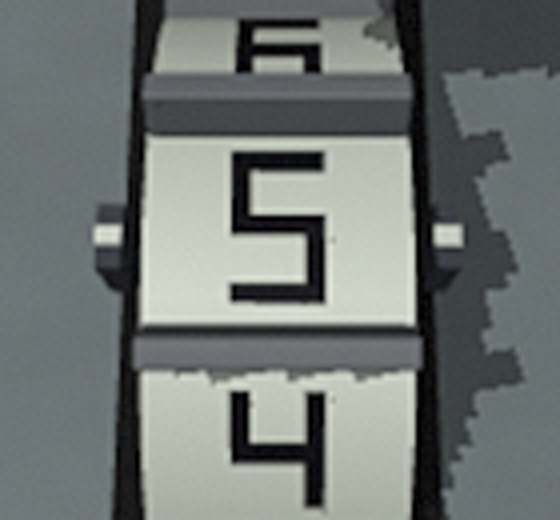

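5 is on top. One more identical sweep.

```bash
python3 -m crank '[[0,0.012,0,0,0],[0,0.012,0,0,0],[0,0,0,0,0],[0,0,0,-0.007,0],[0,0.001,0,-0.006,0]]'; python3 -m crank '[[0,0.002,0,-0.005,0],[0,0.0005,0,-0.004,0],[0,0,0,-0.004,0],[0,0,0,0,0]]'; python3 -c "
from h import *
plan(np.r_[WH-0.01*BX,0.1235],YAW)"
```

```text
t: 12.4
tcp_pos: [0.5432, -0.0691, 0.1221]
tool_rot: [0.086, 0.7, -0.087, 0.703]
force: [7.5, -1.1, 1.8]
finger_gap: 0.003
t: 12.8
tcp_pos: [0.5304, -0.066, 0.1206]
tool_rot: [0.086, 0.701, -0.087, 0.703]
force: [2.6, -1.8, 8.4]
finger_gap: -0.001
t 12.8 tcp [ 0.5304 -0.066   0.1206] heading -0.245 toolx [ 0.003 -0.001 -1.   ] F [ 2.6 -1.8  8.4] gap -0.001 q [-0.33  0.57  1.76 -0.    0.81 -1.66]
tool shift now axes: [-0.003   0.0003 -0.0287] turn about tool x: 0.002
shift in axes after turn: [-0.003   0.0002 -0.0287]
```

```bash
python3 -m crank '[[0,-0.003,0,-0.005,0],[0,0,0,-0.006,0],[0,-0.001,0,-0.006,0],[0,0,0,-0.006,0],[0,0,0,0,0]]'; python3 -c "
from h import *
plan(np.r_[WH-0.01*BX,0.1235],YAW);wheel()"
```

```text
t: 13.3
tcp_pos: [0.5068, -0.0598, 0.1233]
tool_rot: [0.086, 0.702, -0.086, 0.702]
force: [1.6, 0.1, -0.3]
finger_gap: 0.005
t 13.3 tcp [ 0.5068 -0.0598  0.1233] heading -0.245 toolx [ 0.  0. -1.] F [ 1.6  0.1 -0.3] gap 0.005 q [-0.34  0.54  1.82  0.    0.78 -1.66]
tool shift now axes: [-0.0002  0.     -0.0043] turn about tool x: 0.002
shift in axes after turn: [-0.0002  0.     -0.0043]
-38 353 [0.0533 0.0543]
-34 400 [0.0536 0.0546]
-30 371 [0.0534 0.0542]
-26 419 [0.0537 0.0548]
-22 425 [0.0537 0.0545]
-18 645 [0.0636 0.0644]
-14 509 [0.0653 0.0731]
-10 10098 [0.1297 0.145 ]
-6 2421 [0.1341 0.1413]
-2 306 [0.1017 0.1053]
2 350 [0.1041 0.1104]
6 12 [0.0545 0.0925]
```

```bash
python3 -m crank '[[0,-0.012,0,0,0],[0,-0.03,0,0,0],[0,-0.04,0,0,0],[0,-0.04,0,0,0],[0,0,0,0,0]]'; python3 -m crank '[[0,0,0,0.03,0],[0,0,0,0,0]]'; python3 -c "
from h import *
plan(np.r_[0.48,-0.33,0.24],-0.5);wheel('wz8.png')
im,W,M,f,d=cloud('top')
m=(W[...,2]>0.125)&(abs(W[...,0]-0.497)<0.025)&(abs(W[...,1]+0.336)<0.025); p=W[m]; print(m.sum(),p.mean(0),p.min(0),p.max(0))
"
```

```text
t: 13.85
tcp_pos: [0.5102, -0.0609, 0.2512]
tool_rot: [0.085, 0.698, -0.087, 0.706]
force: [0.0, -0.9, 0.7]
finger_gap: 0.0
t: 14.05
tcp_pos: [0.5389, -0.0683, 0.2461]
tool_rot: [0.086, 0.7, -0.087, 0.703]
force: [0.3, -0.0, -0.1]
finger_gap: -0.004
t 14.05 tcp [ 0.5389 -0.0683  0.2461] heading -0.245 toolx [ 0.004 -0.001 -1.   ] F [ 0.3 -0.  -0.1] gap -0.004 q [-0.33  0.4   1.62 -0.    1.12 -1.66]
tool shift now axes: [ 0.0063 -0.2681  0.0063] turn about tool x: 0.255
shift in axes after turn: [ 0.0063 -0.2579  0.0738]
-38 110 [0.0533 0.0542]
-34 138 [0.0537 0.0546]
-30 147 [0.0534 0.0543]
-26 142 [0.0538 0.0545]
-22 80 [0.0539 0.0549]
-18 158 [0.0635 0.0645]
-14 220 [0.0557 0.0641]
-10 147 [0.054  0.0551]
-6 147 [0.0538 0.055 ]
-2 154 [0.0542 0.0552]
2 8379 [0.2586 0.2669]
6 4572 [0.2192 0.2425]
10 554 [0.2201 0.2347]
14 134 [0.0544 0.0564]
18 334 [0.0622 0.0649]
22 29 [0.0644 0.0648]
30 66 [0.0548 0.0554]
34 78 [0.0547 0.0553]
38 70 [0.0545 0.0553]
42 68 [0.0547 0.0553]
46 64 [0.0547 0.0556]
256 154
50 [ 0.49882413 -0.34057225  0.12959678] [ 0.48515414 -0.35293037  0.12505435] [ 0.51192218 -0.32664573  0.13624634]
```

View pics/wz8.png

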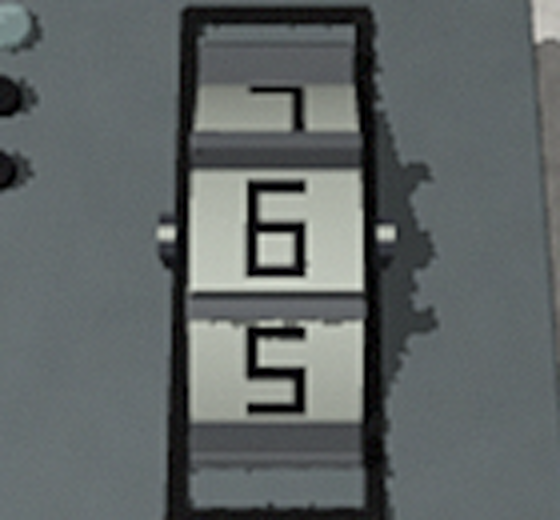

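```bash
python3 -c "
from h import *
plan(np.r_[0.4988,-0.340,0.24])"
```

```text
t 14.15 tcp [ 0.5356 -0.0671  0.2449] heading -0.245 toolx [-0.002  0.001 -1.   ] F [ 0.6  0.2 -0.1] gap -0.002 q [-0.33  0.4   1.63 -0.    1.12 -1.66]
tool shift now axes: [ 0.0048 -0.2737  0.0304] turn about tool x: None
```

```bash
python3 -m crank '[[0.06,0,-0.045,0.005,0],[0.06,0,-0.045,0.005,0],[0.06,0,-0.045,0.005,0],[0.06,0,-0.045,0.005,0],[0.06,0,-0.045,0.005,0]]'; python3 -m crank '[[0.06,0,-0.045,0.005,0],[0.06,0,0,0,0],[0.06,0,0,0,0]]'; python3 -c "
from h import *
plan(np.r_[0.4988,-0.340,0.24])
im,W,M,f,d=cloud('wrist'); cv2.imwrite('pics/w9.png',im)
m=(W[...,2]>0.121)&(W[...,2]<0.14)&(abs(W[...,0]-0.499)<0.03)&(abs(W[...,1]+0.340)<0.03); p=W[m]; print(m.sum(),p.mean(0),p.min(0),p.max(0),np.median(p,0))
t=m&(abs(W[...,2]-0.13)<0.003); print(cv2.minEnclosingCircle(W[t][:,:2].astype(np.float32)))
"
```

```text
t: 14.65
tcp_pos: [0.5043, -0.2922, 0.2446]
tool_rot: [0.087, 0.703, -0.086, 0.701]
force: [-0.1, -0.8, -0.0]
finger_gap: 0.701
t: 14.95
tcp_pos: [0.4985, -0.3363, 0.2443]
tool_rot: [0.088, 0.703, -0.086, 0.701]
force: [0.9, 1.0, -0.6]
finger_gap: 0.699
t 14.95 tcp [ 0.4985 -0.3363  0.2443] heading -0.247 toolx [-0.002  0.003 -1.   ] F [ 0.9  1.  -0.6] gap 0.699 q [-0.78  0.48  1.48  0.    1.19 -2.1 ]
tool shift now axes: [ 0.0043 -0.0035  0.0012] turn about tool x: None
701 [ 0.49822875 -0.3416503   0.12967868] [ 0.48538463 -0.35538036  0.12152508] [ 0.51284636 -0.32817855  0.13216309] [ 0.49814159 -0.34165263  0.12997045]
((0.4989679157733917, -0.34213531017303467), 0.014083064161241055)
```

View pics/w9.png

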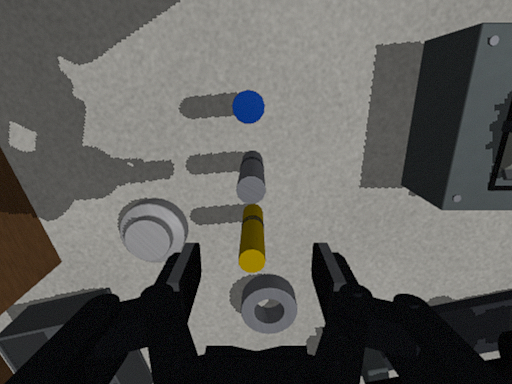

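```bash
python3 -m crank '[[0.06,0.03,-0.005,0.001,0],[0.06,0.03,0,0,0],[0.06,0.03,0,0,0],[0.06,0,0,0,0]]'; python3 -c "
from h import *
plan(np.r_[0.4985,-0.3415,0.07],YAW)"
```

```text
t: 15.4
tcp_pos: [0.4972, -0.3368, 0.1513]
tool_rot: [0.088, 0.705, -0.083, 0.699]
force: [-1.0, -0.2, -0.0]
finger_gap: 0.704
t 15.4 tcp [ 0.4972 -0.3368  0.1513] heading -0.243 toolx [-0.008  0.008 -1.   ] F [-1.  -0.2 -0. ] gap 0.704 q [-0.78  0.6   1.56  0.    0.99 -2.11]
tool shift now axes: [ 0.0813 -0.0047  0.0031] turn about tool x: 0.004
shift in axes after turn: [ 0.0813 -0.0047  0.0032]
```

```bash
python3 -m crank '[[0.06,0.02,-0.002,0.001,0],[0.06,0.02,-0.002,0.001,0],[0.06,0.02,0,0,0],[0.06,0.02,0,0,0],[0.06,0,0,0,0]]';python3 -m crank '[[0.06,0,0,0,0]]'; python3 -c "
from h import *
plan(np.r_[0.4985,-0.3415,0.07],YAW)"
```

```text
t: 15.9
tcp_pos: [0.5, -0.3437, 0.0744]
tool_rot: [0.087, 0.703, -0.085, 0.701]
force: [-0.8, 0.7, 0.1]
finger_gap: 0.703
t: 16.0
tcp_pos: [0.5014, -0.3454, 0.0765]
tool_rot: [0.086, 0.702, -0.086, 0.702]
force: [1.1, -0.2, -0.2]
finger_gap: 0.704
t 16.0 tcp [ 0.5014 -0.3454  0.0765] heading -0.244 toolx [ 0.001 -0.    -1.   ] F [ 1.1 -0.2 -0.2] gap 0.704 q [-0.79  0.71  1.59  0.    0.84 -2.11]
tool shift now axes: [ 0.0065  0.0031 -0.0038] turn about tool x: 0.003
shift in axes after turn: [ 0.0065  0.0031 -0.0038]
```

```bash
python3 -m crank '[[0.06,0.006,0.003,-0.0035,0],[0.06,0,0,0,0],[0.06,0,0,0,0],[0.06,0,0,0,0]]'; python3 -c "
from h import *
plan(np.r_[0.4985,-0.3415,0.07],YAW)"
```

```text
t: 16.4
tcp_pos: [0.4983, -0.3425, 0.0699]
tool_rot: [0.086, 0.702, -0.087, 0.702]
force: [0.2, 0.6, -0.8]
finger_gap: 0.7
t 16.4 tcp [ 0.4983 -0.3425  0.0699] heading -0.245 toolx [ 0.001 -0.001 -1.   ] F [ 0.2  0.6 -0.8] gap 0.7 q [-0.79  0.72  1.61 -0.    0.82 -2.11]
tool shift now axes: [-0.0001  0.001  -0.    ] turn about tool x: 0.002
shift in axes after turn: [-0.0001  0.001  -0.    ]
```

```bash
python3 -m crank '[[0.02,0,0,0,0],[0.02,0,0,0,0],[0.02,0,0,0,0],[0.02,0,0,0,0],[0.02,0,0,0,0]]' 70; python3 -m crank '[[0.02,0,0,0,0],[0.02,-0.02,0,0,0],[0.02,-0.03,0,0,0],[0.02,-0.03,0,0,0],[0.02,-0.03,0,0,0]]'; python3 -c "
from h import *
plan(np.r_[WELL,0.27],YAW)"
```

```text
t: 16.9
tcp_pos: [0.4982, -0.342, 0.0696]
tool_rot: [0.086, 0.702, -0.086, 0.702]
force: [-0.4, 2.0, 3.4]
finger_gap: 0.312
t: 17.4
tcp_pos: [0.497, -0.3417, 0.1785]
tool_rot: [0.087, 0.703, -0.086, 0.701]
force: [0.7, -0.2, -4.3]
finger_gap: 0.311
t 17.4 tcp [ 0.497  -0.3417  0.1785] heading -0.245 toolx [-0.003  0.002 -1.   ] F [ 0.7 -0.2 -4.3] gap 0.311 q [-0.79  0.56  1.54 -0.    1.04 -2.11]
tool shift now axes: [-0.0908  0.411  -0.0531] turn about tool x: 0.002
shift in axes after turn: [-0.0908  0.4109 -0.054 ]
```

```bash
python3 -m crank '[[0.02,-0.03,0,0,0],[0.02,-0.03,0.01,0,0],[0.02,-0.02,0.03,-0.01,0],[0.02,0,0.04,-0.01,0],[0.02,0,0.04,-0.01,0]]';python3 -m crank '[[0.02,0,0.04,-0.01,0],[0.02,0,0.04,-0.01,0],[0.02,0,0.04,-0.004,0],[0.02,0,0.04,0,0],[0.02,0,0.04,0,0]]'; python3 -m crank '[[0.02,0,0.04,0,0],[0.02,0,0.03,0,0],[0.02,0,0.02,0,0],[0.02,0,0,0,0],[0.02,0,0,0,0]]'; python3 -c "
from h import *
plan(np.r_[WELL,0.27],YAW)"
```

```text
t: 17.9
tcp_pos: [0.4973, -0.2177, 0.2587]
tool_rot: [0.087, 0.702, -0.087, 0.701]
force: [0.5, 0.4, -4.9]
finger_gap: 0.31
t: 18.4
tcp_pos: [0.5222, -0.0173, 0.2579]
tool_rot: [0.086, 0.703, -0.087, 0.701]
force: [1.3, -0.5, -4.5]
finger_gap: 0.316
t: 18.9
tcp_pos: [0.5441, 0.0686, 0.2579]
tool_rot: [0.085, 0.703, -0.086, 0.701]
force: [-0.0, 0.1, -3.9]
finger_gap: 0.312
t 18.9 tcp [0.5441 0.0686 0.2579] heading -0.243 toolx [-0.003 -0.001 -1.   ] F [-0.   0.1 -3.9] gap 0.312 q [-0.08  0.39  1.59 -0.    1.16 -1.4 ]
tool shift now axes: [-0.0121  0.0014  0.0009] turn about tool x: 0.004
shift in axes after turn: [-0.0121  0.0014  0.0009]
```

```bash
python3 -m crank '[[0.02,0,0.001,0.001,0],[0.02,0,0,0,0]]'; python3 - <<'E'
from h import *
plan(np.r_[WELL,0.258],YAW)
im,W,M,f,d=cloud('wrist'); cv2.imwrite('pics/w10.png',im)
q=W[...,:2]-C; b=np.dstack([q@BX,q@BY,W[...,2]])
m=(abs(b[...,2]-0.12)<0.004)&(abs(b[...,0])<0.04)&(abs(b[...,1]-0.075)<0.04)
p=b[m];print(m.sum(),np.percentile(p,[1,99],axis=0).round(4))
# lower part of pusher
m=(W[...,2]>0.18)&(W[...,2]<0.23)&(np.hypot(b[...,0],b[...,1]-0.075)<0.03)
p=b[m];print(m.sum(),np.percentile(p,[1,50,99],axis=0).round(4))
E
```

```text
t: 19.1
tcp_pos: [0.5461, 0.0683, 0.259]
tool_rot: [0.087, 0.702, -0.087, 0.702]
force: [0.5, -0.1, -4.7]
finger_gap: 0.313
t 19.1 tcp [0.5461 0.0683 0.259 ] heading -0.246 toolx [-0.001 -0.    -1.   ] F [ 0.5 -0.1 -4.7] gap 0.313 q [-0.08  0.39  1.59 -0.    1.16 -1.4 ]
tool shift now axes: [ 0.001   0.0012 -0.0011] turn about tool x: 0.001
shift in axes after turn: [ 0.001   0.0011 -0.0011]
595 [[-0.0223  0.0517  0.1163]
 [ 0.0231  0.0974  0.1217]]
691 [[-0.0116  0.0612  0.1906]
 [-0.0097  0.0743  0.2127]
 [-0.002   0.0869  0.2298]]
```

View pics/w10.png

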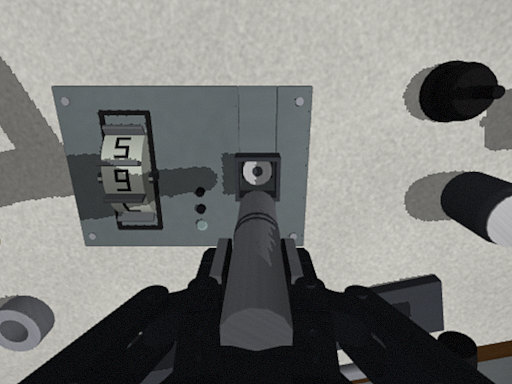

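```bash
python3 -m crank '[[0.02,0.015,0.001,-0.002,0],[0.02,0.015,0,0,0],[0.02,0.01,0,0,0],[0.02,0.005,0,0,0],[0.02,0,0,0,0]]'; python3 - <<'E'
from h import *
plan(np.r_[WELL-0.001*BX,0.165],YAW)
E
```

```text
t: 19.65
tcp_pos: [0.5443, 0.0705, 0.2137]
tool_rot: [0.086, 0.702, -0.087, 0.701]
force: [0.1, 0.4, -4.4]
finger_gap: 0.313
t 19.65 tcp [0.5443 0.0705 0.2137] heading -0.245 toolx [-0.001  0.    -1.   ] F [ 0.1  0.4 -4.4] gap 0.313 q [-0.07  0.45  1.64 -0.    1.05 -1.4 ]
tool shift now axes: [ 0.0487 -0.0005  0.0003] turn about tool x: 0.002
shift in axes after turn: [ 0.0487 -0.0005  0.0003]
```

```bash
python3 -m crank '[[0.02,0.01,0,0,0],[0.02,0.01,0,0,0],[0.02,0.01,0,0,0],[0.02,0.005,0,0,0],[0.02,0,0,0,0]]'; python3 - <<'E'
from h import *
plan(np.r_[WELL-0.001*BX,0.165],YAW)
E
```

```text
t: 20.15
tcp_pos: [0.5437, 0.0709, 0.1781]
tool_rot: [0.086, 0.703, -0.086, 0.701]
force: [0.4, 0.3, -4.6]
finger_gap: 0.309
t 20.15 tcp [0.5437 0.0709 0.1781] heading -0.245 toolx [-0.003  0.    -1.   ] F [ 0.4  0.3 -4.6] gap 0.309 q [-0.07  0.5   1.68 -0.    0.97 -1.4 ]
tool shift now axes: [ 0.0131 -0.0007  0.0009] turn about tool x: 0.002
shift in axes after turn: [ 0.0131 -0.0007  0.0009]
```

```bash
python3 -m crank '[[0.02,0.006,0,0,0],[0.02,0.006,0,0,0],[0.02,0.004,0,0,0],[0.02,0,0,0,0]]';  python3 -m crank '[[0.02,0.003,0,0,0],[0.02,0.002,0,0,0],[0.02,0,0,0,0]]'; python3 - <<'E'
from h import *
plan(np.r_[WELL-0.001*BX,0.142],YAW)
E
```

```text
t: 20.55
tcp_pos: [0.544, 0.0708, 0.1626]
tool_rot: [0.086, 0.702, -0.086, 0.701]
force: [0.4, -0.0, -4.9]
finger_gap: 0.309
t: 20.85
tcp_pos: [0.5443, 0.0708, 0.1581]
tool_rot: [0.086, 0.702, -0.086, 0.702]
force: [0.3, 0.1, -4.8]
finger_gap: 0.315
t 20.85 tcp [0.5443 0.0708 0.1581] heading -0.245 toolx [-0.001  0.    -1.   ] F [ 0.3  0.1 -4.8] gap 0.315 q [-0.07  0.53  1.7  -0.    0.92 -1.4 ]
tool shift now axes: [ 0.0161 -0.0008  0.0002] turn about tool x: 0.002
shift in axes after turn: [ 0.0161 -0.0008  0.0002]
```

Now press in 1.5 mm steps, watching the force.

```bash
python3 -m crank '[[0.02,0.0015,0,0,0],[0.02,0.0015,0,0,0],[0.02,0.0015,0,0,0]]';  python3 -m crank '[[0.02,0.0015,0,0,0],[0.02,0.0015,0,0,0]]';  python3 -m crank '[[0.02,0.0015,0,0,0],[0.02,0,0,0,0]]'
```

```text
t: 21.15
tcp_pos: [0.5446, 0.0708, 0.1538]
tool_rot: [0.086, 0.702, -0.086, 0.702]
force: [-0.1, 0.2, -3.8]
finger_gap: 0.313
t: 21.35
tcp_pos: [0.5449, 0.0708, 0.1518]
tool_rot: [0.086, 0.701, -0.086, 0.702]
force: [-1.9, -0.6, -0.6]
finger_gap: 0.305
t: 21.55
tcp_pos: [0.5452, 0.0708, 0.1499]
tool_rot: [0.086, 0.701, -0.086, 0.702]
force: [-0.5, -0.5, 7.3]
finger_gap: 0.31
```

```bash
python3 -m crank '[[0.02,0.0015,0,0,0],[0.02,0.0015,0,0,0]]';  python3 -m crank '[[0.02,0.0015,0,0,0],[0.02,0.001,0,0,0]]';  python3 -m crank '[[0.02,0.001,0,0,0],[0.02,0,0,0,0]]'
```

```text
t: 21.75
tcp_pos: [0.5446, 0.0708, 0.1458]
tool_rot: [0.086, 0.702, -0.086, 0.702]
force: [0.5, -0.2, -2.6]
finger_gap: 0.308
t: 21.95
tcp_pos: [0.5436, 0.0708, 0.1427]
tool_rot: [0.086, 0.703, -0.086, 0.701]
force: [0.0, -0.8, -4.0]
finger_gap: 0.313
t: 22.15
tcp_pos: [0.5441, 0.0708, 0.1426]
tool_rot: [0.086, 0.702, -0.086, 0.701]
force: [-1.0, 0.2, -3.3]
finger_gap: 0.31
```

```bash
python3 -m crank '[[0.02,0.001,0,0,0],[0.02,0.001,0,0,0],[0.02,0,0,0,0]]';  python3 -m crank '[[0.02,0.001,0,0,0],[0.02,0,0,0,0]]'
```

```text
t: 22.45
tcp_pos: [0.5445, 0.0708, 0.1422]
tool_rot: [0.086, 0.702, -0.086, 0.702]
force: [-2.7, 0.2, 8.4]
finger_gap: 0.308
t: 22.65
tcp_pos: [0.5446, 0.0708, 0.1421]
tool_rot: [0.086, 0.702, -0.086, 0.702]
force: [-4.9, 1.3, 12.5]
finger_gap: 0.312
```

Hard stop at plug-home height (TCP 0.142, pusher bottom ≈ 0.072). Withdrawing straight up.

```bash
python3 -m crank '[[0.02,-0.01,0,0,0],[0.02,-0.015,0,0,0],[0.02,-0.02,0,0,0],[0.02,-0.025,0,0,0],[0.02,-0.03,0,0,0]]';  python3 -m crank '[[0.02,-0.025,0,0,0],[0.02,0,0,0,0]]'; python3 - <<'E'
from h import *
plan(np.r_[0.4985,-0.342,0.25],YAW)
im,W,M,f,d=cloud('wrist'); cv2.imwrite('pics/w11.png',im)
q=W[...,:2]-C; b=np.dstack([q@BX,q@BY,W[...,2]])
m=(b[...,2]<0.11)&(np.hypot(b[...,0],b[...,1]-0.075)<0.015)
print(m.sum(),np.percentile(b[m][:,2],[5,25,50,75,95]))
E
```

```text
t: 23.15
tcp_pos: [0.5438, 0.0709, 0.2396]
tool_rot: [0.086, 0.703, -0.086, 0.701]
force: [-0.5, 0.3, -4.5]
finger_gap: 0.307
t: 23.35
tcp_pos: [0.5473, 0.0707, 0.2683]
tool_rot: [0.087, 0.698, -0.086, 0.705]
force: [1.5, -0.2, -5.4]
finger_gap: 0.313
t 23.35 tcp [0.5473 0.0707 0.2683] heading -0.245 toolx [ 0.009 -0.001 -1.   ] F [ 1.5 -0.2 -5.4] gap 0.313 q [-0.07  0.38  1.58  0.    1.17 -1.4 ]
tool shift now axes: [ 0.0181 -0.4123  0.0525] turn about tool x: 0.002
shift in axes after turn: [ 0.0181 -0.4122  0.0534]
401 [0.07193111 0.07272078 0.07314477 0.07365051 0.07440001]
```

View pics/w11.png

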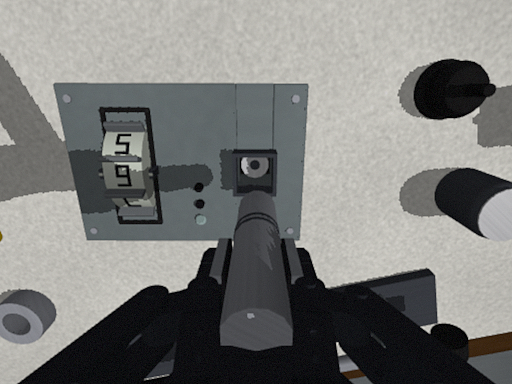

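The plug cap measures 0.073 m, so it is home. The wheel still shows 6, upside down in this view. Next I carry the pusher back.

```bash
python3 -m crank '[[0.02,0,-0.03,0,0],[0.02,0,-0.04,0,0],[0.02,0,-0.04,0,0],[0.02,0,-0.04,0.005,0],[0.02,0,-0.04,0.01,0]]';python3 -m crank '[[0.02,0,-0.04,0.01,0],[0.02,0,-0.04,0.01,0],[0.02,0,-0.04,0.01,0],[0.02,0,-0.04,0.008,0],[0.02,0,-0.03,0,0]]'; python3 -m crank '[[0.02,0,-0.02,0,0],[0.02,0,-0.01,0,0],[0.02,0,0,0,0],[0.02,0,0,0,0]]'; python3 -c "
from h import *
plan(np.r_[0.4985,-0.342,0.07],YAW)"
```

```text
t: 23.9
tcp_pos: [0.5107, -0.1176, 0.2624]
tool_rot: [0.087, 0.704, -0.086, 0.7]
force: [0.6, -0.3, -5.0]
finger_gap: 0.308
t: 24.4
tcp_pos: [0.5032, -0.3132, 0.262]
tool_rot: [0.087, 0.702, -0.086, 0.701]
force: [0.2, -0.0, -4.3]
finger_gap: 0.311
t: 24.8
tcp_pos: [0.4965, -0.3382, 0.2642]
tool_rot: [0.087, 0.702, -0.085, 0.701]
force: [-0.4, 0.4, -4.1]
finger_gap: 0.317
t 24.8 tcp [ 0.4965 -0.3382  0.2642] heading -0.244 toolx [-0.001  0.002 -1.   ] F [-0.4  0.4 -4.1] gap 0.317 q [-0.78  0.46  1.46  0.    1.23 -2.11]
tool shift now axes: [ 0.1942 -0.0036  0.0031] turn about tool x: 0.003
shift in axes after turn: [ 0.1942 -0.0036  0.0031]
```

```bash
python3 -m crank '[[0.02,0.03,-0.004,0.003,0],[0.02,0.035,0,0,0],[0.02,0.035,0,0,0],[0.02,0.03,0,0,0],[0.02,0.02,0,0,0]]';python3 -m crank '[[0.02,0.015,0,0,0],[0.02,0.01,0,0,0],[0.02,0,0,0,0],[0.02,0,0,0,0]]'; python3 -c "
from h import *
plan(np.r_[0.4985,-0.342,0.07],YAW)"
```

```text
t: 25.3
tcp_pos: [0.4983, -0.3415, 0.1128]
tool_rot: [0.087, 0.703, -0.085, 0.701]
force: [-0.1, 0.1, -3.9]
finger_gap: 0.302
t: 25.7
tcp_pos: [0.4993, -0.344, 0.0904]
tool_rot: [0.086, 0.702, -0.086, 0.702]
force: [0.3, -0.4, -4.0]
finger_gap: 0.313
t 25.7 tcp [ 0.4993 -0.344   0.0904] heading -0.244 toolx [ 0.001 -0.001 -1.   ] F [ 0.3 -0.4 -4. ] gap 0.313 q [-0.79  0.69  1.59  0.    0.86 -2.11]
tool shift now axes: [ 0.0204  0.0018 -0.0012] turn about tool x: 0.003
shift in axes after turn: [ 0.0204  0.0018 -0.0012]
```

```bash
python3 -m crank '[[0.02,0.008,0,0,0],[0.02,0.006,0,0,0],[0.02,0.003,0,0,0],[0.02,0,0,0,0],[0.02,0,0,0,0]]';python3 -m crank '[[0.02,0.001,0,0,0],[0.02,0.001,0,0,0],[0.02,0,0,0,0]]'; python3 -m crank '[[0.02,0.001,0,0,0],[0.02,0,0,0,0]]'
```

```text
t: 26.2
tcp_pos: [0.4985, -0.3445, 0.0728]
tool_rot: [0.086, 0.702, -0.086, 0.702]
force: [-0.4, -0.3, -4.2]
finger_gap: 0.311
t: 26.5
tcp_pos: [0.4985, -0.3444, 0.0708]
tool_rot: [0.086, 0.702, -0.086, 0.702]
force: [0.6, -0.1, -4.7]
finger_gap: 0.309
t: 26.7
tcp_pos: [0.4985, -0.3444, 0.0698]
tool_rot: [0.086, 0.702, -0.086, 0.702]
force: [-0.5, -0.3, -4.6]
finger_gap: 0.313
```

```bash
python3 -m crank '[[0.02,0.0007,0,0,0],[0.02,0,0,0,0]]'; python3 -m crank '[[0.02,0.0005,0,0,0],[0.02,0,0,0,0]]'
```

```text
t: 26.9
tcp_pos: [0.4987, -0.3444, 0.0697]
tool_rot: [0.086, 0.702, -0.086, 0.702]
force: [-1.3, 0.4, -0.5]
finger_gap: 0.309
t: 27.1
tcp_pos: [0.4987, -0.3445, 0.0696]
tool_rot: [0.086, 0.702, -0.086, 0.702]
force: [-1.3, 1.3, 5.8]
finger_gap: 0.308
```

On the bench. I'll open to 60 mm, then rise.

```bash
python3 -m crank '[[0.034,0,0,0,0],[0.045,0,0,0,0],[0.06,0,0,0,0],[0.06,0,0,0,0],[0.06,0,0,0,0]]' 30; python3 -c "
from h import *
plan(np.r_[0.4985,-0.3445,0.25],YAW)"; python3 -m crank '[[0.06,-0.01,0,0,0],[0.06,-0.02,0,0,0],[0.06,-0.03,0,0,0],[0.06,-0.035,0,0,0],[0.06,-0.035,0,0,0]]'; python3 -m crank '[[0.06,-0.035,0,0,0],[0.06,-0.02,0,0,0],[0.06,0,0,-0.03,0],[0.06,0,0,0,0]]'; python3 - <<'E'
from h import *
im,W,M,f,d=cloud('wrist'); cv2.imwrite('pics/w12.png',im)
m=(W[...,2]>0.121)&(W[...,2]<0.14)&(abs(W[...,0]-0.499)<0.03)&(abs(W[...,1]+0.344)<0.03); p=W[m]; print(m.sum(),np.median(p,0))
t=m&(abs(W[...,2]-0.13)<0.003); print(cv2.minEnclosingCircle(W[t][:,:2].astype(np.float32)))
im,W,M,f,d=cloud('top'); crop(im,90,230,145,430,2.8,"top12.png")
im,W,M,f,d=cloud('side'); crop(im,140,290,210,370,4,"side12.png")
plan([0.4985,-0.3445,0.25])
E
```

```text
t: 27.6
tcp_pos: [0.4986, -0.3445, 0.0685]
tool_rot: [0.086, 0.702, -0.086, 0.702]
force: [0.1, -0.2, 0.2]
finger_gap: 0.705
t 27.6 tcp [ 0.4986 -0.3445  0.0685] heading -0.245 toolx [ 0. -0. -1.] F [ 0.1 -0.2  0.2] gap 0.705 q [-0.79  0.72  1.6  -0.    0.82 -2.11]
tool shift now axes: [-1.815e-01 -0.000e+00 -1.000e-04] turn about tool x: 0.002
shift in axes after turn: [-1.815e-01 -0.000e+00 -1.000e-04]
t: 28.1
tcp_pos: [0.4984, -0.3442, 0.2004]
tool_rot: [0.086, 0.702, -0.086, 0.702]
force: [0.6, -1.2, -0.3]
finger_gap: 0.704
t: 28.5
tcp_pos: [0.4669, -0.3357, 0.255]
tool_rot: [0.087, 0.702, -0.086, 0.701]
force: [-0.0, -0.4, 0.2]
finger_gap: 0.699
614 [ 0.49818855 -0.34455778  0.13002833]
((0.4997829794883728, -0.3446468114852905), 0.013894555158913136)
t 28.65 tcp [ 0.4697 -0.3373  0.2541] heading -0.245 toolx [ 0.001 -0.001 -1.   ] F [ 0.5 -0.6  0.1] gap 0.704 q [-0.82  0.44  1.53  0.    1.18 -2.14]
tool shift now axes: [0.0041 0.     0.0297] turn about tool x: None
```

View pics/w12.png

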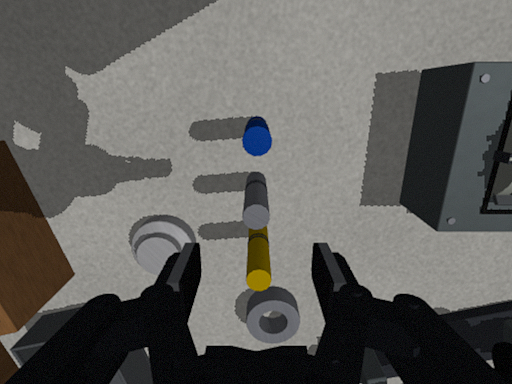

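View pics/top12.png

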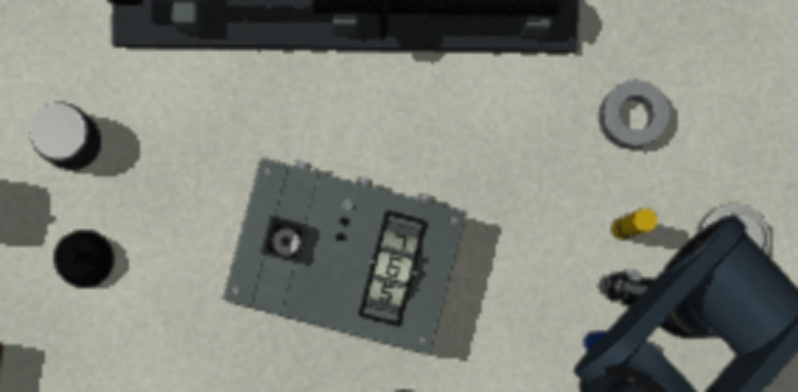

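View pics/side12.png

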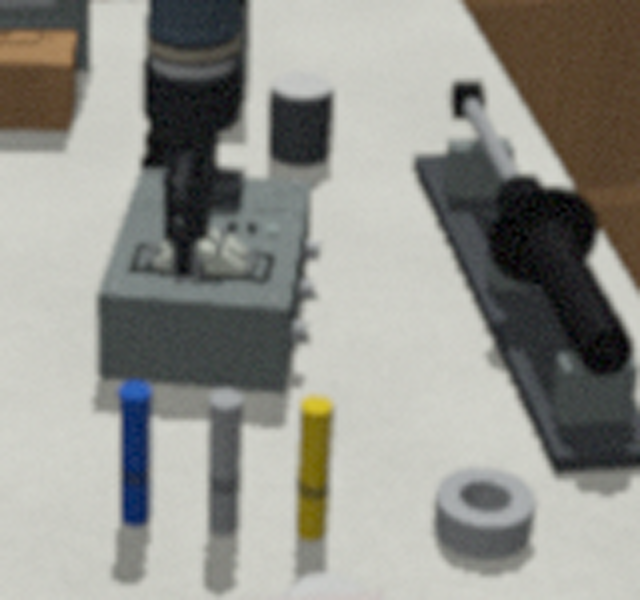

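The wrist picture shows the bare pusher standing at about (256,205), between the blue and yellow ones, with its top at 0.130 m. The top picture shows 6 in the middle of the wheel and the plug sunk. The gripper is in free air.

```bash
python3 -c "
from h import *
print(manip.sign_off())"
```

```text
the job is handed in; nothing more can be done
None
```

The job is done and handed in at about 28.7 s of the 70 s. No verdict was reported.

- **Wheel:** It started stuck half-way between 2 and 3. I rolled it to 6 with the shut fingertips. One sweep rode over a rib without turning the wheel, so I repeated it lower and slower. The last top picture still shows 6 between the posts.
- **Plug:** I pressed it with the bare steel pusher in 1 to 1.5 mm steps. The highest readings I saw were about 12 N before it snapped and about 17 N at the stop, both allowing for the pusher's weight. After I withdrew, the plug's top measured 73 mm above the bench, which is fully home.
- **Pusher:** It stands upright and released, about 3 mm from where it started. Its top is 130 mm high and measures as a clean 28 mm circle. That puts its centre about 65 mm high.
- **Other parts:** The bystanders and look-alikes I could see in the last pictures look where they were. I did not measure them, and the carton and jug were outside those crops. The gripper was clear of everything at about 0.25 m, with no force on it.

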